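Slide a shim plate home under the dial-gauge bridge

TASK

Slide the flat shim plate along the measuring stage and under the low dial-gauge bridge until its short edge is home against the end stop beyond the bridge and its long edge lies flush along the back rail, ready for its thickness to be checked. Push it with the fingertips only and keep it flat on the stage all the way: do not lift it or tip it, do not knock the bridge or its dial gauge, and leave the V-block, the ring gauge and the gauge block where they stand.

Things in the scene. Friction and masses are not known exactly. Their poses are not given: they have to be found in the camera images.
- stage: Fixed measuring stage, a flat dark cast block 300 (x) by 500 (y) by 45 mm high on the bench; origin at the centre of its underside, its level top 45 mm above that. +x points to the back rail, +y is the way the plate is slid. Two T-slots 10 mm wide run along y in the top. The seated plate is centred at x = +15, y = +125 mm in this frame, its trailing short edge at y = +45 mm.
- rail (a point): Middle of the foot of the back rail's working face, on the stage top at x = +60, y = +130 mm of the stage (axes as the stage). The rail is a steel bar 9 mm high, 20 mm thick; the face looks to -x and runs from 75 mm before to 75 mm beyond this point along y. A 12 mm lead-in before it slopes back away from the plate.
- end_stop (a point): Foot of the end stop's working face, on the stage top at x = +12.5, y = +205 mm of the stage (axes as the stage). The stop is a steel bar across the plate's way, 12 mm high, 20 mm thick; the face looks to -y and reaches 47.5 mm to either side along x. It stands beyond the bridge.
- bridge: Fixed bridge on the stage, axes as the stage; origin on the stage top under the spindle tip, 160 to 175 mm along +y from the stage's origin. A bar 28 mm wide (y), its underside 16 mm and top 36 mm above the stage, spindle tip 15 mm. Inner faces of its posts at x = -75 and +70 mm. On it stands a dial gauge, 58 mm disc (across x), 24 mm thick (y), 53 to 125 mm above the stage.
- shim_plate: Loose flat aluminium shim plate, 90 mm (x) by 160 mm (y) by 12 mm thick, 0.35 to 0.6 kg, a bolt hole near each corner; origin at the centre of its underside. It lies flat on the stage before the bridge (on its -y side), with its long axis within about 20 degrees of the stage's y and clear of rail and bridge. It is the same either way round.
- v_block: Loose steel V-block, 38 by 50 by 34 mm high, on the stage's front left corner; origin at the centre of its underside. To be left alone.
- ring_gauge: Loose steel ring gauge, 48 mm diameter, 18 mm high, lying at the back of the stage; origin at the centre of its underside. To be left alone.
- gauge_block: Loose steel gauge block standing at the back of the stage, 9 by 35 by 30 mm high; origin at the centre of its underside. To be left alone.
There are look-alikes about, which are no part of the job. There is more than one size of the shim_plate; the job needs the middle-sized.

How it is judged:
By the outcome, as a careful person would: the job done as asked, in the order asked, and still so for the second after the job is handed in, with the robot touching nothing.
It also fails if it takes over 64 s, if anything falls off the work surface, if the arm or the gripper's body presses on something with over 40 N, if the wrist force passes 120 N, or if a joint passes its speed limit or range.

ROBOT

A 6-joint arm with a two-finger parallel gripper is mounted at the origin on the work surface. World frame = base frame: x ahead of the robot, y to its left, z up, the work surface at z = 0. Lengths are in m, angles in rad, forces in N, time in s.
With the tool pointing down it reaches from about 0.35 to 1 m from the base axis. Payload 7.1 kg.
Tool frame: the origin (TCP) lies between the finger pads; the fingertips stand 22 mm ahead of it and the grasp point (between the pads) lies 3 mm ahead of it; x points along the fingers, y is the direction in which the jaws open and shut, and the axes are right-handed (so a half turn about x gives the same grasp; the last joint's range is limited). The gripper opens to 85 mm and grips with 20 to 120 N. Pads are 22 mm wide; open, the fingers measure 114 mm over their backs; the gripper's body (76 mm by 85 mm) begins 54 mm behind the grasp point. The pads swing forward as they close: fully open they stand 13 mm farther back than shut.
Start: joints at [-1.191, 0.423, 1.63, -0, 1.089, -0.019], TCP at [0.243, -0.576, 0.253] pointing down, gripper open.
Joint ranges: [-3, 3], [-0.9, 2.11], [0.09, 2.58], [-1.31, 4.45], [0.11, 2.69], [-2.54, 2.54]. Speed limits (rad/s): [2.39, 2.39, 3.01, 3.14, 3.14, 3.14].

INTERFACE

Orientations are given as a rotation vector (axis times angle).
In Python, from rig import manip gives the robot as it stands. The module is installed in compiled form; this text tells all that it offers. Calls block until the motion is done:
- manip.move_to(position, orientation): joint-space move of the TCP to a pose.
- manip.servo_line(position, orientation=None, rate=0.15): straight line of the TCP; orientation=None keeps the orientation; rate is the mean speed in m/s.
- manip.set_joints(angles): joint-space move.
- manip.command_gripper(opening, f_grip=None): finger opening in m; f_grip is the grip in N (None keeps the last); returns when the fingers have stopped.
- manip.hold(seconds).
- manip.solve_ik(position, orientation): joint angles nearest the present ones, or None.
- manip.camera(name): name is "scene" or "top"; returns a dict with "image" (420x560x3 uint8, red, green, blue), "fx", "fy", "cx", "cy" (pixels), "cam_to_world" (4x4, takes a point from camera to world coordinates). Camera axes: x right, y down, z forward; pixel columns grow to the right and rows downward; lengths in m; the calibration is good to about 2 mm. A picture is of the moment at which its call begins. There is no depth.
A pose or a line that the arm cannot do raises manip.IKError and nothing moves.
- manip.sign_off(): hands the job in, once; it reports no verdict.
Readings, each from a call of its own:
- manip.get_time(): time.
- manip.get_joint_positions(): joint angles.
- manip.get_joint_vel(): joint speeds.
- manip.get_tau(): joint torques, N m.
- manip.get_position(): TCP position.
- manip.get_ee_rot(): TCP orientation.
- manip.get_contact_force(): force on the tool from outside, world axes, zero at the start.
- manip.get_torque(): the same for the moment, N m.
- manip.get_width(): finger opening in m.
Only numpy, scipy, OpenCV 4.12 (cv2) and the standard library are available. Lean on these libraries where they do the work, as an engineer would, in place of code of your own. Each camera call takes 0.05 s, during which the arm holds its last target.

## Working session

There is one attempt and no reset: what is moved stays moved. The work goes in short steps, each a Python script; the robot and the scene stay as the last script left them, time stands still between calls to the robot, and variables do not carry over. Pictures are saved under pics/ and viewed, and the job is handed in when it is done.

```bash
mkdir -p pics; python3 - <<'E'
from rig import manip
import cv2, numpy as np
for n in ("scene","top"):
    c=manip.camera(n); cv2.imwrite(f"pics/{n}0.png",c["image"][:,:,::-1])
    print(n,c["fx"],c["fy"],c["cx"],c["cy"]); print(np.round(c["cam_to_world"],4).tolist())
print(manip.get_time(),manip.get_ee_rot(),manip.get_contact_force())
E
```

```text
scene 461.7848489339628 461.7848489339628 279.5242283701681 208.38883479694695
[[0.0497, 0.8278, -0.5588, 1.1096], [0.9986, -0.0327, 0.0404, -0.1274], [0.0152, -0.5601, -0.8283, 0.8596], [0.0, 0.0, 0.0, 1.0]]
top 457.1493461436861 457.1493461436861 274.9696199114926 207.6612948086862
[[0.0692, -0.9739, 0.2163, 0.3418], [-0.9976, -0.0689, 0.0087, -0.0965], [0.0065, -0.2164, -0.9763, 1.0809], [0.0, 0.0, 0.0, 1.0]]
0.1 [ 2.00266111  0.4060975  -2.0031321 ] [-0.43019298 -0.25709762 -0.17954027]
```

View pics/scene0.png

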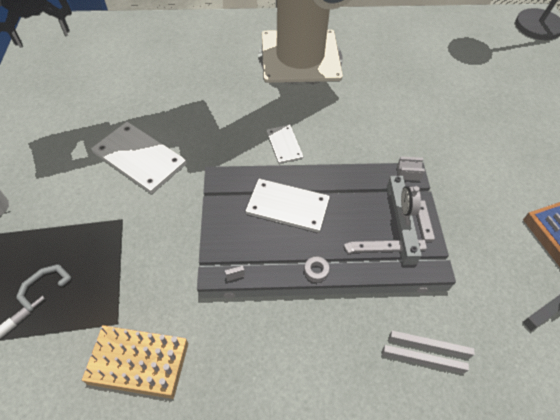

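View pics/top0.png

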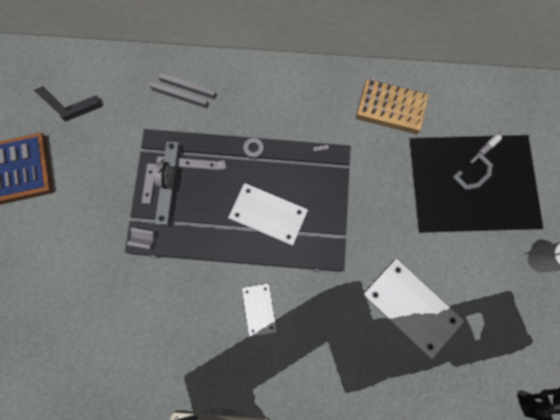

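The middle plate lies on the stage, with the larger and smaller ones on the bench. In the top view it is at about (268,214); the bridge is at col 167, the stop at col 148, and the rail at cols 183–225 near row 163. Next I'll measure the stage corners and the plate.

```bash
cat > h.py <<'E'
import numpy as np, cv2
def cast(c,uv,z):
    uv=np.atleast_2d(np.asarray(uv,float)); T=np.array(c["cam_to_world"])
    d=np.c_[(uv[:,0]-c["cx"])/c["fx"],(uv[:,1]-c["cy"])/c["fy"],np.ones(len(uv))]@T[:3,:3].T
    o=T[:3,3]; return o+d*((z-o[2])/d[:,2])[:,None]
def proj(c,P):
    T=np.array(c["cam_to_world"]); p=(np.atleast_2d(P)-T[:3,3])@T[:3,:3]
    return np.c_[c["fx"]*p[:,0]/p[:,2]+c["cx"],c["fy"]*p[:,1]/p[:,2]+c["cy"]]
def plate(c,z=0.057,roi=None):
    im=c["image"].astype(int); m=((im.min(2)>150)).astype(np.uint8)
    m=cv2.morphologyEx(m,cv2.MORPH_CLOSE,np.ones((5,5),np.uint8))
    out=[]
    for k in cv2.findContours(m,cv2.RETR_EXTERNAL,cv2.CHAIN_APPROX_NONE)[0]:
        if cv2.contourArea(k)<600: continue
        w=cast(c,k[:,0,:],z)[:,:2]; r=cv2.minAreaRect((w*1000).astype(np.float32))
        out.append((k[:,0,:].mean(0),r,cv2.boxPoints(r)))
    return out
E
python3 - <<'E'
from rig import manip
from h import *
for n in ("scene","top"):
    c=manip.camera(n)
    for o in plate(c): print(n,o[0].round(),[np.round(x,1) for x in o[1]],o[2].round(1).tolist())
    im=c["image"]
    r=(slice(150,310),slice(190,460)) if n=="scene" else (slice(120,280),slice(115,360))
    cv2.imwrite(f"pics/{n}1.png",cv2.resize(im[r][:,:,::-1],None,fx=2.9,fy=2.9,interpolation=cv2.INTER_CUBIC))
E
```

```text
scene [418. 222.] [array([605.3, 190.8]), array([ 62.3, 169.6]), np.float64(88.8)] [[519.9000244140625, 161.5], [689.4000244140625, 157.89999389648438], [690.7999877929688, 220.1999969482422], [521.2000122070312, 223.6999969482422]]
scene [288. 204.] [array([555.2, -70.3]), array([161.7,  93.4]), np.float64(70.8)] [[484.6000061035156, -131.39999389648438], [572.7999877929688, -162.0], [625.7999877929688, -9.199999809265137], [537.5999755859375, 21.399999618530273]]
scene [258. 213.] [array([398.8, -24.2]), array([1571.5, 1177. ]), np.float64(88.6)] [[-209.1999969482422, -794.9000244140625], [967.4000244140625, -824.4000244140625], [1006.7999877929688, 746.5], [-169.8000030517578, 776.0]]
top [257. 307.] [array([340.8, -66.8]), array([105. ,  62.1]), np.float64(13.7)] [[282.3999938964844, -49.0], [297.1000061035156, -109.4000015258789], [399.1000061035156, -84.5], [384.3999938964844, -24.100000381469727]]
top [406. 295.] [array([ 380.8, -389.2]), array([154. , 111.7]), np.float64(49.7)] [[288.3999938964844, -411.79998779296875], [373.6000061035156, -484.1000061035156], [473.29998779296875, -366.6000061035156], [388.1000061035156, -294.29998779296875]]
top [268. 214.] [array([554.1, -71.9]), array([160.3,  89.9]), np.float64(70.8)] [[485.29998779296875, -132.8000030517578], [570.2000122070312, -162.3000030517578], [622.9000244140625, -11.0], [538.0, 18.600000381469727]]
```

```bash
echo
```

```text
(no output)
```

View pics/top1.png

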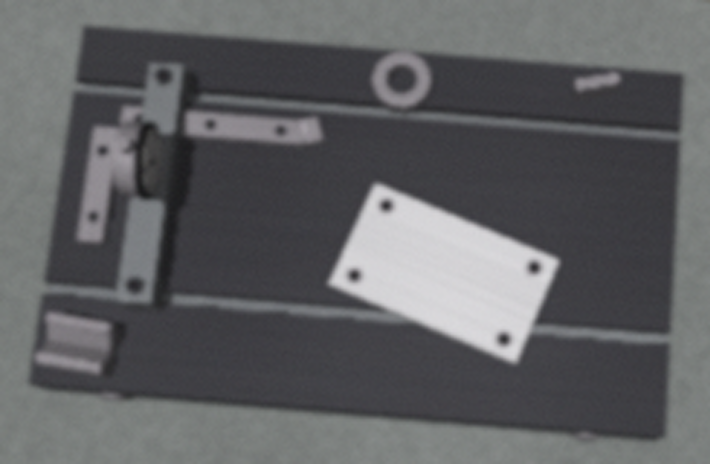

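View pics/scene1.png

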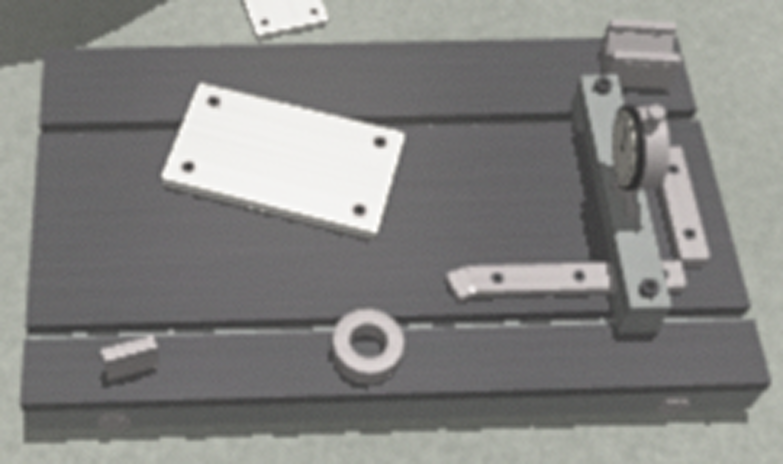

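```bash
python3 - <<'E'
from rig import manip
from h import *
t=manip.camera("top"); s=manip.camera("scene")
def P(c,off,pts,z):
    return (cast(c,(np.array(pts)+.0)/2.9-0.33+np.array(off),z)[:,:2]*1000).round(1)
T=lambda p,z:P(t,(115,120),p,z); S=lambda p,z:P(s,(190,150),p,z)
print("top corners",T([(84,27),(683,74),(664,437),(31,385)],.045).tolist())
print("scene corners (FL, BL,BR)",S([(45,52),(22,407),(768,382)],.045).tolist())
print("back edge yaw pts", S([(200,401),(600,388)],.045).tolist())
print("rail face top(top z54)",T([(187,135),(296,142)],.054).tolist(), "scene",S([(497,264),(607,262)],.054).tolist())
print("stop face top edge",T([(120,130),(104,241)],.057).tolist(),"scene R side",S([(683,148),(708,257)],.057).tolist(), "L",S([(667,178),(690,258)],.057).tolist())
print("bridge bar top",T([(150,63),(185,66),(118,301),(154,303)],.081).tolist(),S([(584,75),(618,76),(630,308),(668,305)],.081).tolist())
E
```

```text
top corners [[742.6, 241.7], [737.0, -256.5], [437.8, -251.8], [443.7, 243.8]]
scene corners (FL, BL,BR) [[442.4, -249.9], [740.5, -252.9], [743.8, 242.4]]
back edge yaw pts [[741.3, -136.6], [743.3, 129.0]]
rail face top(top z54) [[652.7, 143.6], [653.1, 55.2]] scene [[651.2, 72.3], [652.7, 149.4]]
stop face top edge [[652.2, 197.2], [559.9, 198.3]] scene R side [[560.6, 223.5], [653.3, 219.9]] L [[586.5, 205.8], [653.6, 207.1]]
bridge bar top [[702.1, 173.5], [701.6, 145.5], [508.7, 174.7], [509.1, 147.1]] [[508.7, 154.3], [510.5, 179.4], [703.4, 148.6], [702.2, 174.2]]
```

Measurements agree between the two views:

| Item | Result |
|---|---|
| Stage centre | ≈ (591, −5.5) mm, yaw ≈ −0.5° |
| Rail face | x ≈ 652 |
| Stop face | y ≈ 199 |
| Bridge bar | y ≈ 147–176 |
| Plate | 160 × 90 at (554.5, −71), turned −19° |

Plan:
1. Push +x on the front long edge with both open fingertips, which squares the plate.
2. Push +y on the trailing edge until it meets the stop.
3. Push +x against the rail.

```bash
cat >> h.py <<'E'
from scipy.spatial.transform import Rotation as R
YAW=-0.009
def stage(x,y): # stage mm -> world m
    c,s=np.cos(YAW),np.sin(YAW); return (np.array([591,-5.5])+np.array([[c,-s],[s,c]])@[x,y])/1000
def ori(jaw): # tool down, jaw axis at world angle jaw
    X=np.array([0,0,-1.]);Y=np.array([np.cos(jaw),np.sin(jaw),0]);Z=np.cross(X,Y)
    return R.from_matrix(np.c_[X,Y,Z]).as_rotvec()
E
python3 - <<'E'
from rig import manip
from h import *
print(manip.get_joint_positions())
p=stage(-132,-69)
for j in (np.pi/2+YAW,-np.pi/2+YAW,YAW,np.pi+YAW):
    print(j, np.round(manip.solve_ik([*p,.2],ori(j)),2))
best=min((np.pi/2+YAW,-np.pi/2+YAW),key=lambda j:abs(manip.solve_ik([*p,.2],ori(j))[5]))
manip.command_gripper(.07,30)
manip.move_to([*p,.16],ori(best))
print(best,manip.get_time(),manip.get_position(),manip.get_width(),manip.get_contact_force())
manip.servo_line([*p,.085],rate=.1)
f0=manip.get_contact_force();z=.085
while z>.058:
    z-=.001; manip.servo_line([*p,z],rate=.02); f=manip.get_contact_force()-f0
    if abs(f[2])>3: break
print(z,manip.get_position(),f,manip.get_time())
c=manip.camera("scene");cv2.imwrite("pics/s2.png",c["image"][:,:,::-1])
E
```

```text
[-1.19098658e+00  4.23396642e-01  1.63015360e+00 -1.53628191e-05
  1.08860634e+00 -1.89517186e-02]
1.5617963267948967 [-0.18  0.27  2.02 -0.    0.86 -1.75]
-1.5797963267948965 [-0.18  0.27  2.02  0.    0.86  1.4 ]
-0.009 [-0.18  0.27  2.02  0.    0.86 -0.18]Traceback (most recent call last):
  File "<stdin>", line 6, in <module>
    return _wrapfunc(a, 'round', decimals=decimals, out=out)
    return _wrapit(obj, method, *args, **kwds)
    result = getattr(arr, method)(*args, **kwds)
TypeError: unsupported operand type(s) for *: 'NoneType' and 'float'
```

```bash
python3 - <<'E'
from rig import manip
from h import *
p=stage(-132,-69); j=-np.pi/2+YAW
manip.command_gripper(.07,30)
manip.move_to([*p,.16],ori(j))
print(manip.get_time(),manip.get_position(),manip.get_width(),manip.get_contact_force())
manip.servo_line([*p,.080],rate=.1)
f0=manip.get_contact_force();z=.080
while z>.054:
    z-=.001; manip.servo_line([*p,z],rate=.02); f=manip.get_contact_force()-f0
    if abs(f[2])>3: break
print(z,manip.get_position(),f,manip.get_time())
c=manip.camera("scene");cv2.imwrite("pics/s2.png",c["image"][:,:,::-1])
E
```

```text
2.6083 [ 0.45872518 -0.07386633  0.16017051] 0.07025278215821484 [ 0.5510216  0.3803383 -0.0834082]
0.05899999999999998 [ 0.45850538 -0.07333005  0.05932907] [-2.03127892  0.27916339  5.79328998] 8.8083
```

View pics/s2.png

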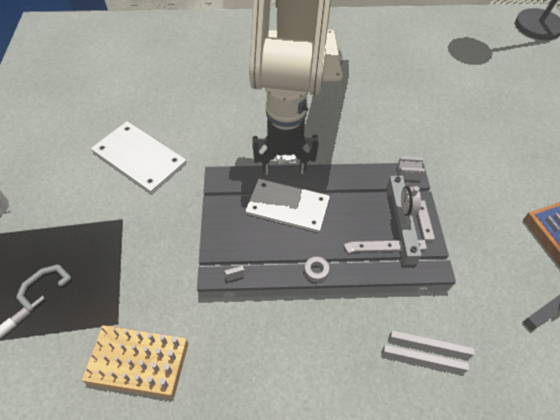

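The fingers touched the stage at TCP z ≈ 0.0595 with the jaws at 70 mm; the tips sit at cols 266 and 303 in front of the plate's front edge. I'll raise 3.5 mm and push +x.

```bash
python3 - <<'E'
from rig import manip
from h import *
manip.servo_line([*stage(-132,-69),.063],rate=.05)
f0=manip.get_contact_force()
for x in (-110,-90,-70,-54):
    manip.servo_line([*stage(x,-69),.063],rate=.05)
    print(x,(manip.get_contact_force()-f0).round(1),manip.get_time())
for n in ("scene","top"):
    c=manip.camera(n);cv2.imwrite(f"pics/{n}3.png",c["image"][:,:,::-1])
    for o in plate(c): print(n,o[0].round(),[np.round(x,1) for x in o[1]])
E
```

```text
-110 [ 1.2 -0.2  1.2] 9.7
-90 [0.9 0.5 1.1] 10.25
-70 [1.3 0.4 1.3] 10.8
-54 [1.3 0.9 0.8] 11.2667
scene [266. 213.] [array([398.8, -24.5]), array([1572.2, 1177. ]), np.float64(88.6)]
top [156. 363.] [array([201.2, 146.7]), array([574.9, 231.1]), np.float64(81.7)]
top [  8. 328.] [array([258.4, 452.6]), array([237.1,  65.4]), np.float64(11.4)]
top [414. 309.] [array([ 366.9, -405.7]), array([196.4, 110.5]), np.float64(49.8)]
top [267. 185.] [array([622.1, -64.7]), array([113.5,  51.6]), np.float64(78.4)]
```

View pics/scene3.png

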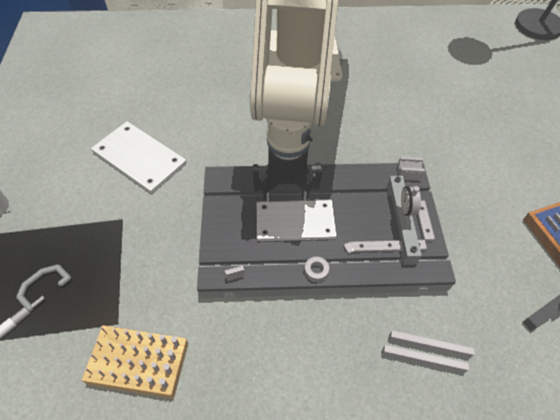

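The plate is squared, with the fingers on its front long edge at row ~202. I'll back off, go around to the trailing side and measure again.

```bash
python3 - <<'E'
from rig import manip
from h import *
manip.servo_line([*stage(-75,-69),.063],rate=.1)
manip.servo_line([*stage(-75,-69),.13],rate=.2)
p=stage(5,-195)
q=[manip.solve_ik([*p,.13],ori(j)) for j in (YAW,YAW+np.pi,YAW-np.pi)]; print(q)
manip.move_to([*p,.13],ori(YAW))
manip.command_gripper(.05,30)
print(manip.get_time(),manip.get_position(),manip.get_width())
for n in ("scene","top"):
    c=manip.camera(n);cv2.imwrite(f"pics/{n}4.png",c["image"][:,:,::-1])
    for o in plate(c): print(n,o[0].round(),[np.round(x,1) for x in o[1]],o[2].round(0).tolist())
    if n=="scene": cv2.imwrite(f"pics/s4z.png",cv2.resize(c["image"][150:310,190:460][:,:,::-1],None,fx=2.9,fy=2.9,interpolation=cv2.INTER_CUBIC))
E
```

```text
[array([-0.34444011,  0.5808852 ,  1.69768064,  0.        ,  0.86302682,
       -0.33544011]), None, None]
14.0833 [ 0.59426413 -0.20037105  0.13009316] 0.05001108754028092
scene [295. 219.] [array([594.4, -57.4]), array([162.6,  93.4]), np.float64(89.7)] [[547.0, -138.0], [641.0, -139.0], [642.0, 24.0], [548.0, 24.0]]
scene [418. 225.] [array([610.9, 190.9]), array([ 62.3, 181. ]), np.float64(88.4)] [[520.0, 162.0], [701.0, 157.0], [702.0, 220.0], [521.0, 225.0]]
scene [271. 121.] [array([ 308.4, -102.3]), array([142.7, 286.5]), np.float64(68.8)] [[149.0, -117.0], [416.0, -221.0], [468.0, -88.0], [201.0, 16.0]]
scene [264. 221.] [array([398.8, -24.5]), array([1572.2, 1177. ]), np.float64(88.6)] [[-209.0, -796.0], [967.0, -825.0], [1007.0, 747.0], [-170.0, 776.0]]
top [229. 388.] [array([135.7, -37.6]), array([505. , 204.8]), np.float64(72.1)] [[-39.0, -246.0], [156.0, -309.0], [311.0, 171.0], [116.0, 234.0]]
top [ 60. 330.] [array([269., 368.]), array([307.9, 216.3]), np.float64(73.0)] [[121.0, 252.0], [327.0, 189.0], [417.0, 484.0], [211.0, 547.0]]
top [415. 308.] [array([ 366.6, -405.7]), array([195.6, 109.9]), np.float64(49.5)] [[261.0, -444.0], [345.0, -516.0], [472.0, -367.0], [388.0, -296.0]]
top [252. 192.] [array([594. , -43.4]), array([125.5,  88.2]), np.float64(89.5)] [[549.0, -106.0], [638.0, -106.0], [639.0, 19.0], [550.0, 20.0]]
top [353. 144.] [array([ 736.6, -260.7]), array([126.1,  67.1]), np.float64(71.0)] [[684.0, -309.0], [748.0, -331.0], [789.0, -212.0], [725.0, -190.0]]
```

View pics/s4z.png

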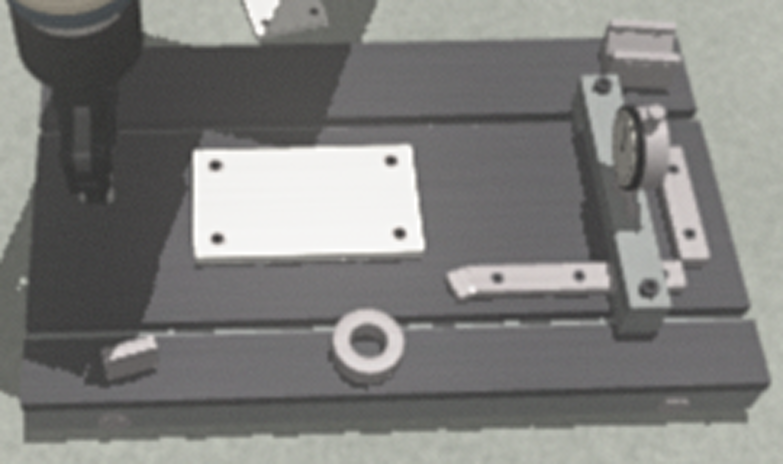

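View pics/top4.png

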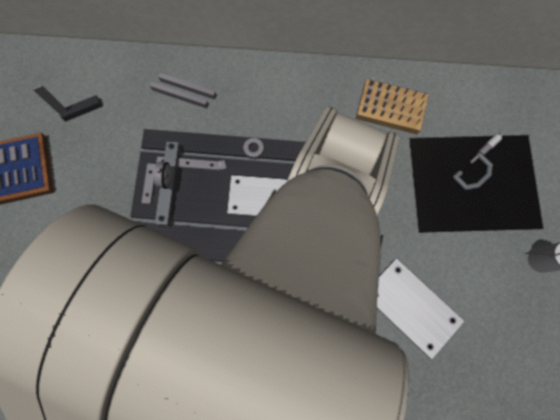

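Both views put the plate at (594, −58.5), square to within 0.3°, with its back edge ~13 mm short of the rail. In the zoom the bridge and loose parts are untouched, and the finger is at (95,195), clear of the trailing edge at col 195. Next I push +y under the bridge, drifting ~9 mm in +x, until I feel the stop.

```bash
python3 - <<'E'
from rig import manip
from h import *
p=stage(3.5,-190)
manip.servo_line([*p,.075],rate=.15)
f0=manip.get_contact_force();z=.070
manip.servo_line([*p,z],rate=.05)
while z>.057:
    z-=.001; manip.servo_line([*p,z],rate=.02); f=manip.get_contact_force()-f0
    if abs(f[2])>3: break
print("touch",z,f,manip.get_time())
z=manip.get_position()[2]+.0035
manip.servo_line([*p,z],rate=.05)
f0=manip.get_contact_force()
for x,y in ((3.5,-150),(8,-60),(12,20)):
    manip.servo_line([*stage(x,y),z],rate=.07); print(y,(manip.get_contact_force()-f0).round(1))
y=20
while y<42:
    y+=1; manip.servo_line([*stage(12,y),z],rate=.03); f=manip.get_contact_force()-f0
    if abs(f[1])>10: break
print("stop",y,f.round(1),manip.get_position(),manip.get_time(),z)
c=manip.camera("scene");cv2.imwrite("pics/s5z.png",cv2.resize(c["image"][150:310,190:460][:,:,::-1],None,fx=2.9,fy=2.9,interpolation=cv2.INTER_CUBIC))
E
```

```text
touch 0.063 [-3.28873373  1.21330868  9.18673337] 16.7
-150 [ 1.3 -0.5  0.3]
-60 [ 0.9 -0.7  0.2]
20 [ 0.2 -0.5  0.6]
stop 37 [ -0.1 -11.    4.2] [0.60325025 0.03023601 0.06752508] 24.65 0.06750625949126277
```

View pics/s5z.png

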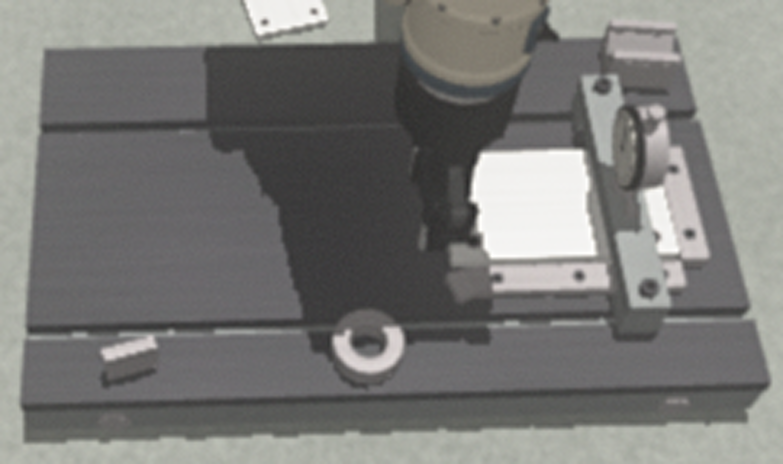

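The stop was felt at −11 N (~12 mm contact offset). The plate's leading end shows beyond the bar at (660,225), by the stop, and there is still a small gap to the rail. Next I go around to the front edge for the rail push, keeping the gripper clear of the bridge.

```bash
python3 - <<'E'
from rig import manip
from h import *
Z=.0675
manip.servo_line([*stage(12,20),Z],rate=.1)
manip.servo_line([*stage(12,15),.13],rate=.2)
manip.move_to([*stage(-80,20),.13],ori(-np.pi/2+YAW))
manip.servo_line([*stage(-80,80),.13],rate=.15)
manip.servo_line([*stage(-80,80),Z],rate=.1)
f0=manip.get_contact_force()
x=-54; manip.servo_line([*stage(x,80),Z],rate=.06); print((manip.get_contact_force()-f0).round(1))
while x<-33:
    x+=1; manip.servo_line([*stage(x,80),Z],rate=.03); f=manip.get_contact_force()-f0
    if abs(f[0])>10: break
print("rail",x,f.round(1),manip.get_position(),manip.get_time())
c=manip.camera("scene");cv2.imwrite("pics/s6z.png",cv2.resize(c["image"][150:310,190:460][:,:,::-1],None,fx=2.9,fy=2.9,interpolation=cv2.INTER_CUBIC))
E
```

```text
[-0.7 -0.1 -0.9]
rail -37 [-10.7  -2.1   6. ] [0.55163874 0.0744499  0.06693845] 33.05
```

View pics/s6z.png

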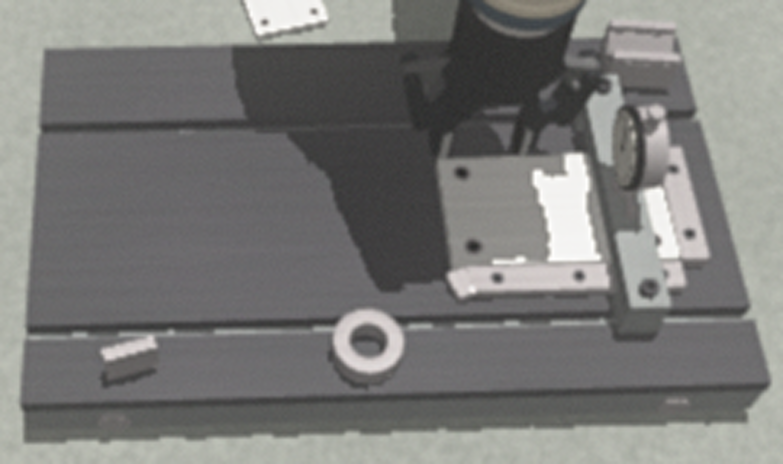

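The rail was felt at −10.7 N, and the plate's back edge (row ~263) meets the rail. I'll retreat to the trailing side and check both seats.

```bash
python3 - <<'E'
from rig import manip
from h import *
manip.servo_line([*stage(-65,80),.0675],rate=.1)
manip.servo_line([*stage(-75,80),.13],rate=.2)
manip.servo_line([*stage(-75,20),.13],rate=.2)
manip.move_to([*stage(13,-40),.13],ori(YAW))
print(manip.get_time())
for n in ("scene","top"):
    c=manip.camera(n)
    np.save(f"{n}7.npy",c["image"])
    a=c["image"][190:275,335:455] if n=="scene" else c["image"][130:240,120:240]
    cv2.imwrite(f"pics/{n}7z.png",cv2.resize(a[:,:,::-1],None,fx=5.4,fy=5.4,interpolation=cv2.INTER_CUBIC))
E
```

```text
35.9333
```

View pics/scene7z.png

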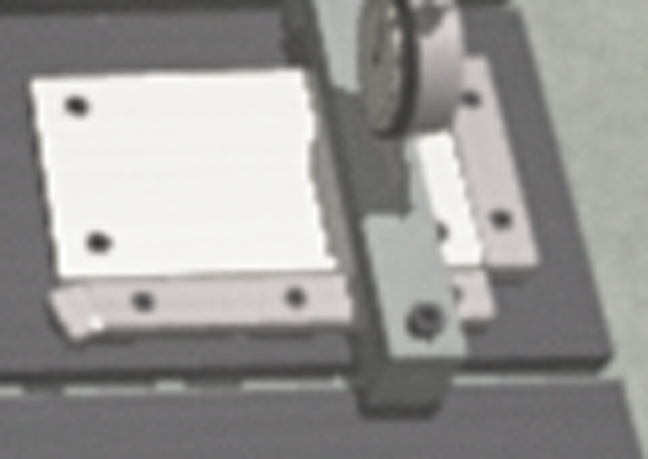

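View pics/top7z.png

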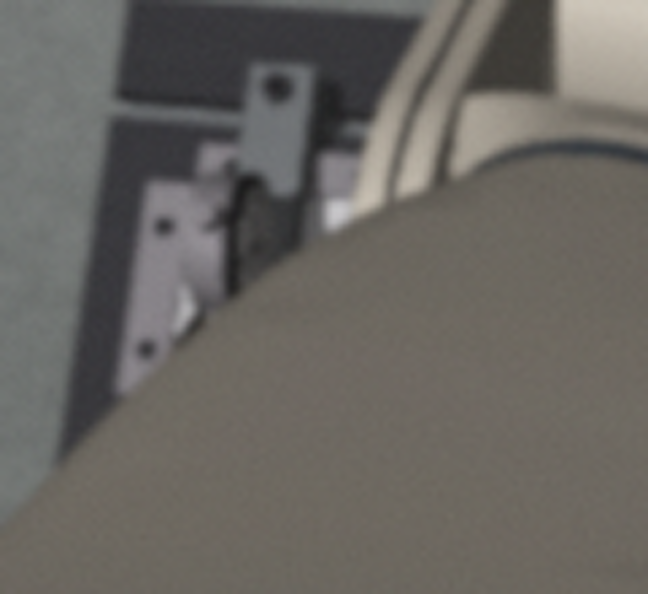

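Both seats look closed: the plate's leading edge meets the stop (col ~480) and its back edge lies along the rail with no dark gap. I'll do one confirming +y push, since the sideways push could have opened a hair of gap at the stop.

```bash
python3 - <<'E'
from rig import manip
from h import *
Z=.0675
manip.servo_line([*stage(13,5),.13],rate=.2)
manip.servo_line([*stage(13,5),Z],rate=.12)
f0=manip.get_contact_force()
y=28;manip.servo_line([*stage(13,y),Z],rate=.06)
while y<42:
    y+=1; manip.servo_line([*stage(13,y),Z],rate=.03); f=manip.get_contact_force()-f0
    print(y,f.round(1),manip.get_position()[1].round(4))
    if abs(f[1])>12: break
manip.servo_line([*stage(13,15),Z],rate=.1)
manip.servo_line([*stage(13,10),.13],rate=.2)
manip.move_to([*stage(-75,-150),.2],ori(YAW))
print(manip.get_time())
for n in ("scene","top"):
    c=manip.camera(n)
    a=c["image"][190:275,335:455] if n=="scene" else c["image"][130:240,120:240]
    cv2.imwrite(f"pics/{n}8z.png",cv2.resize(a[:,:,::-1],None,fx=5.4,fy=5.4,interpolation=cv2.INTER_CUBIC))
    cv2.imwrite(f"pics/{n}8.png",c["image"][:,:,::-1])
E
```

```text
29 [-0.1  0.1  0.7] 0.0232
30 [-0.  -0.5  1.3] 0.0243
31 [ 0.2 -0.3  0.3] 0.0254
32 [-1.2 -0.8  0.1] 0.0265
33 [-1.5 -0.9  1.4] 0.0274
34 [-0.  -0.5  1.5] 0.0284
35 [-0.7 -0.6  1. ] 0.0294
36 [-0.6 -5.6  0.8] 0.0298
37 [ -1.4 -10.1   2. ] 0.03
38 [ -2.8 -15.2   2.3] 0.0302
41.7583
```

View pics/scene8z.png

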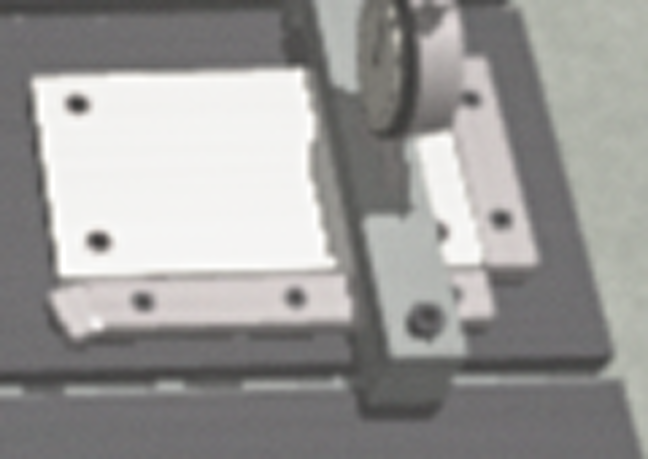

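View pics/scene8.png

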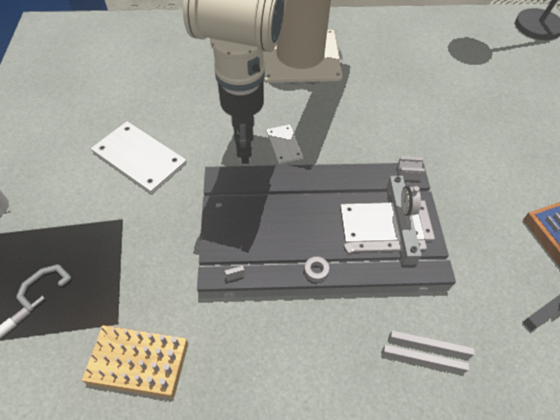

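View pics/top8.png

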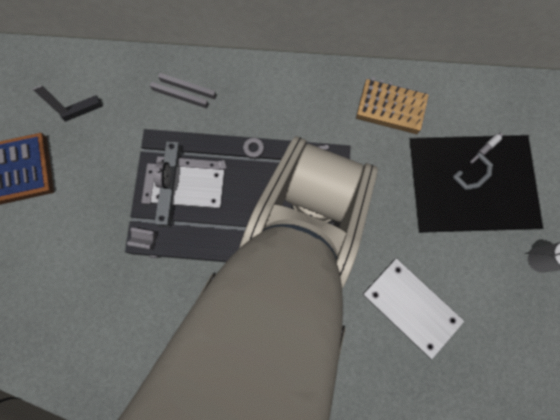

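The stop resistance came on at the same TCP position as before (y ≈ 0.030), so the plate is home. The trailing bolt holes look ~0.4 px different from the previous picture, so I'll quantify that before handing in.

```bash
python3 - <<'E'
import numpy as np,cv2
a=np.load("scene7.npy"); b=cv2.imread("pics/scene8.png")[:,:,::-1]
def hole(im,u,v):
    g=255-im[v-4:v+5,u-4:u+5].mean(2); w=np.clip(g-g.max()*.4,0,None); Y,X=np.mgrid[v-4:v+5,u-4:u+5]
    return (w*X).sum()/w.sum(),(w*Y).sum()/w.sum()
def rowedge(im,u,v0,v1): # dark->white subpixel at half level
    g=im[v0:v1,u-1:u+2].mean((1,2)); d=np.abs(np.diff(g)); return v0+.5+(d*np.arange(len(d))).sum()/d.sum()
for nm,(u,v) in dict(h1=(349,209),h2=(353,234),rail1=(361,245),rail2=(389,245),stop=(427,230)).items(): print(nm,np.round(hole(a,u,v),2),np.round(hole(b,u,v),2))
for u in (346,356,366,376,386): print(u,round(rowedge(a,u,199,209),2),round(rowedge(b,u,199,209),2))
E
```

```text
h1 [348.7 209.1] [348.86 208.88]
h2 [352.75 234.51] [352.79 234.15]
rail1 [361.09 245.14] [361.28 244.88]
rail2 [389.3  245.37] [389.32 245.27]
stop [427.44 230.08] [427.43 230.1 ]
346 204.44 204.13
356 203.32 202.98
366 202.95 202.94
376 202.91 202.6
386 202.33 202.26
```

The shift is within noise, but it could be ~0.3 mm away from the rail at the trailing end. There is time for a last light rail push.

```bash
python3 - <<'E'
from rig import manip
from h import *
Z=.0675
manip.move_to([*stage(-80,20),.14],ori(-np.pi/2+YAW))
manip.servo_line([*stage(-80,78),.13],rate=.2)
manip.servo_line([*stage(-75,78),Z],rate=.15)
f0=manip.get_contact_force()
x=-45; manip.servo_line([*stage(x,78),Z],rate=.06)
while x<-33:
    x+=1; manip.servo_line([*stage(x,78),Z],rate=.03); f=manip.get_contact_force()-f0
    print(x,f.round(1),manip.get_position()[0].round(4))
    if abs(f[0])>12: break
manip.servo_line([*stage(-65,78),Z],rate=.1)
manip.servo_line([*stage(-75,70),.13],rate=.2)
manip.servo_line([*stage(-75,20),.13],rate=.2)
manip.move_to([*stage(-75,-150),.2],ori(YAW))
print(manip.get_time())
c=manip.camera("scene");np.save("scene9.npy",c["image"])
cv2.imwrite("pics/s9z.png",cv2.resize(c["image"][190:275,335:455][:,:,::-1],None,fx=5.4,fy=5.4,interpolation=cv2.INTER_CUBIC))
E
```

```text
-44 [ 0.5 -0.1 -1. ] 0.5474
-43 [ 0.8  0.  -1.4] 0.5487
-42 [ 0.7 -0.7 -0.8] 0.5498
-41 [ 1.2 -0.3 -1.2] 0.5507
-40 [-3.2  1.   0.4] 0.5509
-39 [-5.6 -0.6  3.2] 0.5514
-38 [-6.9  0.4  4.6] 0.5516
-37 [-10.9   0.4   6.9] 0.5518
-36 [-12.8   0.2   8.8] 0.5518
50.3917
```

View pics/s9z.png

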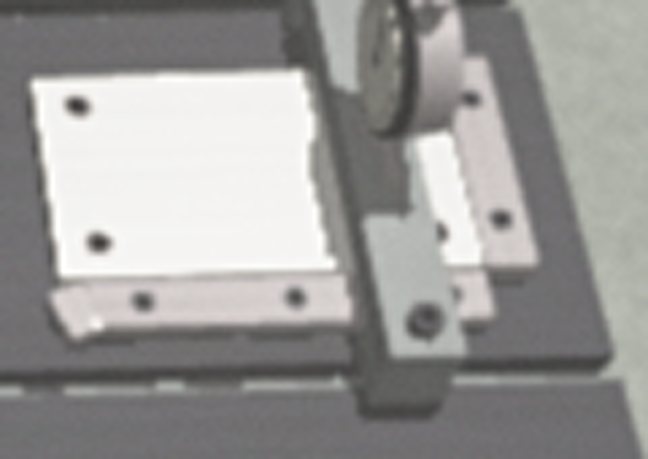

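The plate is flush on the rail (row ~275) and against the stop (col ~482), the bridge is undisturbed and the arm is clear. Handing in.

```bash
python3 -c "
from rig import manip
manip.sign_off(); print(manip.get_time())"
```

```text
the job is handed in; nothing more can be done
the job is handed in; nothing more can be done
```

The middle-sized shim plate is home against the end stop and flush along the back rail. I handed the job in at about 50 s of the 64 s limit, with the arm clear of everything.

- **How it was moved:** I pushed it with the open fingertips only. A push on the front long edge squared it, a push on the trailing edge slid it under the bridge to the stop, and pushes on the front edge seated it on the rail. After the first rail push I pushed once more against the stop, then once more against the rail.
- **Stop check:** the stop resisted at the same place on both pushes (fingertip y ≈ 30 mm, 11–15 N).
- **Rail check:** the rail also resisted at the same place both times (x ≈ 552 mm, 11–13 N).
- **Last picture:** the last scene view shows no gap at rail or stop, and the bridge and dial gauge undisturbed. The V-block, ring gauge and gauge block were still in place in the wide scene view just before the last rail push.
- **One doubtful reading:** after the second stop push, the plate's trailing end seemed about 0.3 px off the rail, near noise. I made the last rail push because of it. I did not repeat that pixel measurement, only the look at the picture.

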